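# Put the bean tube away under the keeper's quarter-turn shutter

## Task

Put the tall slim bean tube away in the steel keeper: swing the keeper's lever all the way round to its open stop, stand the tube cap up in the well so that it goes right down to the bottom, then swing the lever fully back to its closed stop over it. Leave everything else on the counter where it stands.

Things in the scene. Friction and masses are not known exactly. Their poses are not given: they have to be found in the camera images.
- keeper: fixed steel tube keeper: block 64 mm (x) by 130 mm (y, -35 to +95), top 105 mm above the counter, on a 90 x 170 x 6 mm foot plate (y -55 to +115). Origin on the counter under the lever's stem; z up. A square 34 mm vertical well opens in its top 60 mm along +y from the stem; well floor 8 mm above the counter (97 mm deep). A 14 mm slot in the +x face shows what is inside. Place and yaw vary.
- well_mouth (a point): centre of the square 34 mm well mouth, in the keeper's top face, 105 mm above the counter; axes as the keeper's
- stem (a point): the lever's vertical turning axis at the height of the keeper's top face, 105 mm above the counter. The hub here is 26 mm in diameter, its top 129 mm above the counter; the lever bar is 14 mm wide, its top 118 mm above the counter; the plate lies 107 to 110 mm above the counter
- lever (a joint): angle (rad) of the quarter-turn lever and the thin shutter plate under it, about the vertical stem. 0: closed stop, lever along the keeper's +y, plate covers the well. Grows anticlockwise seen from above to 1.571: open stop, lever along the keeper's -x, well bare. Starts at 0 to 0.25. Stiff (about 1.2 N at the knob), stays where left. Plate 50 mm wide, ends 85 mm from the stem.
- lever_knob (a point): grip point on the upright round black knob at the lever's end, 100 mm from the stem. The knob is 18 mm in diameter and its top is 155 mm above the counter; it stands free for 37 mm above the lever bar (118 mm). This point is on the knob's axis, 145 mm above the counter
- tube: bean tube: closed slim steel cylinder with a black cap, 26 mm diameter, 90 mm tall (cap: the top 18 mm, 25 mm diameter), about 60 g, standing cap up on the counter. Origin at the centre of its underside, z towards the cap. The only slim one; the squat jar near it is wider and much lower.
- jar: squat steel jar with a black lid, 42 mm diameter, 52 mm tall; a bystander; origin at the centre of its underside
- tin: grinder cleaning puck tin: low grey disc with a ribbed black twist cap, 66 mm diameter, 40 mm tall; a bystander; origin at the centre of its underside
- knock_box: open stainless steel knock box with a rubber bar across, 150 mm diameter, 100 mm tall; a bystander; origin at the centre of its underside
- funnel: black plastic funnel standing wide end down, 110 mm diameter, 95 mm tall; a bystander; origin at the centre of its underside
- cream_grinder: cream hand grinder, 52 mm diameter, 170 mm tall, steel crank folded down one side (reaches 45 mm from the axis); a bystander; origin at the centre of its underside
- saucer: white ceramic saucer, 130 mm diameter, 16 mm tall; a bystander; origin at the centre of its underside
- cup: white espresso cup with a handle, 62 mm diameter, 55 mm tall; a bystander; origin at the centre of its underside
Not all that is in view belongs to the job. Leave any orange look-alike of the tube alone. Leave any yellow look-alike of the keeper alone.

How it is judged:
By the outcome, as a careful person would: the job done as asked, in the order asked, and still so for the second after the job is handed in, with the robot touching nothing.
It also fails if it takes over 70 s, if anything falls off the work surface, if the arm or the gripper's body presses on something with over 40 N, if the wrist force passes 120 N, or if a joint passes its speed limit or range.

## Robot

A 6-joint arm with a two-finger parallel gripper is mounted at the origin on the work surface. World frame = base frame: x ahead of the robot, y to its left, z up, the work surface at z = 0. Lengths are in m, angles in rad, forces in N, time in s.
With the tool pointing down it reaches from about 0.35 to 0.85 m from the base axis. Payload 8.1 kg.
Tool frame: the origin (TCP) lies on the mounting face of the last link; the fingertips stand 186 mm ahead of it and the grasp point (between the pads) lies 167 mm ahead of it (robot.finger_overhang is the distance from the TCP to the fingertips, in m); z points along the fingers, y is the line along which they close (so a half turn about z gives the same grasp; the last joint's range is limited). The gripper opens to 93 mm and grips with 3 to 60 N. Pads are 15 mm wide; open, the fingers measure 128 mm over their backs; the gripper's body (75 mm by 188 mm) begins 65 mm behind the grasp point.
Start: joints at [1.25, 0.13, 1.488, -0, 1.523, -0.085], TCP at [0.14, 0.583, 0.405] pointing down, gripper open.
Joint ranges: [-2.96, 2.96], [-0.89, 2.26], [0.02, 2.5], [-1.34, 4.48], [0, 2.73], [-2.66, 2.66]. Speed limits (rad/s): [2.39, 2.39, 2.79, 3.14, 3.14, 3.14].

## Interface

Orientations are given as a rotation vector (axis times angle).
In Python, from plant import readout, read_camera, get_calibration, job, robot gives the robot as it stands.
- The arm moves only by the shell command python3 -m handwheel 'ROWS' [FORCE]. ROWS is JSON, a list of rows, each a list of 5 numbers: the shift along the world's x, y, z in cm, then the turn about the world's z in rad, then the closure, from 0 (fully open) to 1 (shut). In form: [[tx, ty, tz, spin, gripper], ...]. A call has 1 to 10 rows; each row shifts and turns the commanded pose from where the row before left it; what a row does not reach is not made up. A row lasts 1/8 s, in which the tool goes at most 62.5 mm and 10.7 degrees, less where a joint would pass 70% of its speed; a pose out of reach is approached as far as the arm can. A call is refused whole if a number of a shift passes 6.25 or a number of a turn 0.188, either way. A call with a gripper value outside its range is refused whole. The fingers move at their own pace and stop on an object; FORCE is the grip in N (left out, the last holds). Time passes only in rows, so rows that do not move let the fingers close. It gives the time, the measured TCP pose, the force, the opening and the grip force at its end, in the units of the state.
- readout.read_state(): the state, without advancing time (a new reading comes with each control period).
- read_camera(name): name is "scene" or "top" or "wrist"; returns the picture (400x640x3 uint8, red, green, blue); there is no depth.
- get_calibration(name): a dict with "fovy" (degrees; the focal length in pixels is half the picture's height over the tangent of half this angle, whatever the lens; pixels are square), "cx", "cy" (the principal point, pixels), "dist_coeffs" ([k1, k2, p1, p2, k3] as OpenCV has them; the pictures are not rectified), "pose" (4x4, takes a point from camera to world coordinates). Camera axes: x right, y down, z forward; pixel columns grow to the right and rows downward; lengths in m; the calibration is good to about 2 mm. A picture is of the moment at which its call begins: read the wrist's pose just before it. get_calibration takes no time and is no camera call; for the wrist camera it gives the pose at the moment of the call.
- job.close_job(): hands the job in; it is judged then, once.
The state is a dict: "t": time; "q": joint angles; "dq": joint speeds; "joint_torque": joint torques, N m; "tool_pos": TCP position; "orientation": TCP orientation; "force": force on the tool from outside, world axes, zero at the start; "wrist_torque": the same for the moment, N m; "opening": finger opening in m; "gripper_force": force on a finger pad.
Only numpy, scipy, OpenCV 4.12 (cv2) and the standard library are available. Lean on these libraries where they do the work, as an engineer would, in place of code of your own. Each camera call takes 0.05 s, during which the arm holds its last target. There are 200 camera calls.

## Working session

There is one attempt and no reset: what is moved stays moved. The work goes in short steps, Python scripts to look and compute and a shell command to move; the robot and the scene stay as the last step left them, time stands still between calls to the robot, and variables do not carry over. Pictures are saved under pics/ and viewed, at most 10 in all, crops included, and the job is handed in when it is done.

```bash
mkdir -p pics
cat > h.py <<'E'
import numpy as np, cv2
from plant import readout, read_camera, get_calibration, job, robot
def K(c):
    f=200/np.tan(np.radians(c["fovy"])/2); return np.array([[f,0,c["cx"]],[0,f,c["cy"]],[0,0,1.]])
def snap(n,f):
    c=get_calibration(n); im=read_camera(n)[:,:,::-1].copy(); cv2.imwrite(f"pics/{f}.png",im); np.save(f"pics/{f}.npy",c,allow_pickle=True); return im,c
def load(f): return cv2.imread(f"pics/{f}.png"), np.load(f"pics/{f}.npy",allow_pickle=True).item()
def ray(c,uv):
    p=cv2.undistortPoints(np.array([[uv]],float),K(c),np.array(c["dist_coeffs"],float))[0,0]
    T=np.array(c["pose"]); d=T[:3,:3]@[p[0],p[1],1]; return T[:3,3],d/np.linalg.norm(d)
def onz(c,uv,z):
    o,d=ray(c,uv); return o+d*(z-o[2])/d[2]
def tri(*cu):
    A=0;b=0
    for c,uv in cu:
        o,d=ray(c,uv); P=np.eye(3)-np.outer(d,d); A=A+P; b=b+P@o
    x=np.linalg.solve(A,b); return x,[float(np.linalg.norm((np.eye(3)-np.outer(ray(c,u)[1],ray(c,u)[1]))@(x-c["pose"][:3,3]))) for c,u in cu]
def proj(c,X):
    T=np.linalg.inv(np.array(c["pose"])); X=np.atleast_2d(X).astype(float)
    return cv2.projectPoints(X,cv2.Rodrigues(T[:3,:3])[0],T[:3,3],K(c),np.array(c["dist_coeffs"],float))[0][:,0]
E
python3 - <<'E'
from h import *
for n in("scene","top","wrist"):
    im,c=snap(n,n+"0"); print(n,c["fovy"],c["dist_coeffs"],np.round(c["pose"],3).tolist())
print(readout.read_state(),robot.finger_overhang)
E
```

```text
scene 49.06524524615608 [-0.03326799  0.          0.          0.          0.        ] [[0.739, 0.437, -0.514, 1.192], [0.674, -0.489, 0.554, -0.683], [-0.009, -0.755, -0.655, 0.918], [0.0, 0.0, 0.0, 1.0]]
top 52.46166290620454 [-0.07398018  0.          0.          0.          0.        ] [[-0.002, -0.997, 0.082, 0.477], [-1.0, 0.003, 0.013, -0.009], [-0.013, -0.082, -0.997, 1.287], [0.0, 0.0, 0.0, 1.0]]
wrist 65.21131669840383 [-0.00894171  0.          0.          0.          0.        ] [[0.234, 0.932, 0.278, 0.062], [0.972, -0.223, -0.069, 0.601], [-0.002, 0.287, -0.958, 0.383], [0.0, 0.0, 0.0, 1.0]]
{'t': 0.15, 'q': array([ 1.24958068e+00,  1.30991869e-01,  1.48901520e+00,  2.31053772e-05,
        1.52298069e+00, -8.53890132e-02]), 'dq': array([-7.36393795e-04, -3.16834922e-03, -3.06375296e-03, -9.52957121e-05,
       -1.38253685e-04, -1.63388149e-04]), 'joint_torque': array([ 1.00810612e-03, -5.60469425e+01, -4.92342067e+01,  7.69189792e-02,
        3.03735340e-02, -3.45597880e-05]), 'tool_pos': array([0.14010285, 0.58324205, 0.40393338]), 'orientation': array([-3.69543682e-01, -3.11947520e+00,  2.13877288e-03]), 'force': array([ 0.05734656, -0.34439804,  0.38751812]), 'wrist_torque': array([0.04154857, 0.03069675, 0.06218565]), 'gripper_force': 0.0, 'opening': 0.09308279293742222} 0.1861
```

View pics/top0.png

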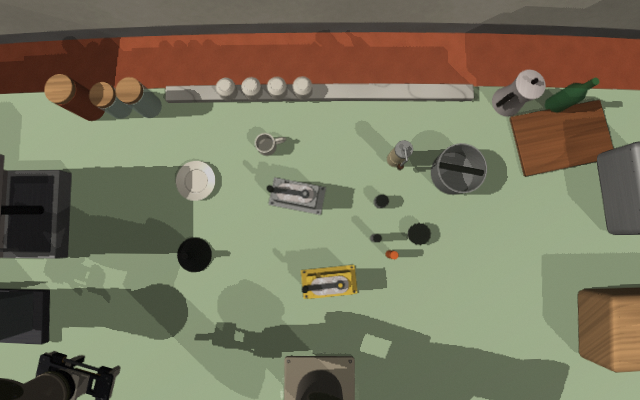

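View pics/scene0.png

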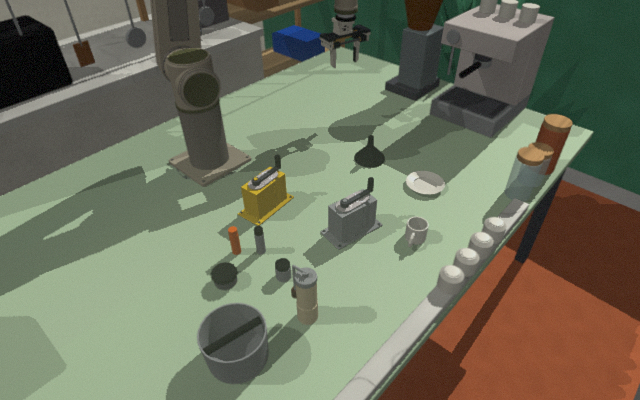

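Top view: grey keeper with its hub at (305,194) and knob at (270,189); the yellow look-alike is at (330,283). Candidates for the tube (top / scene):
- slim black-capped steel: (376,238) / (259,240). I choose this one, as it is slim, tall and not orange.
- squat jar: (381,200) / (283,269)
- orange look-alike: (393,254) / (235,240)
- tin: (419,233) / (224,275)

A close crop will check the choice.

Run:
```python
from h import *
t,_=load("top0"); s,_=load("scene0")
def crop(im,x,y,w,h,k): return cv2.resize(im[y:y+h,x:x+w],(w*k,h*k),interpolation=cv2.INTER_CUBIC)
a=np.hstack([crop(t,258,168,80,50,5),crop(t,350,185,80,80,5)[:250]*1])
a=np.hstack([crop(t,258,168,80,60,5),crop(t,350,210,80,60,5)])
b=np.hstack([crop(s,310,170,80,60,5),crop(s,220,220,80,60,5)])
cv2.imwrite("pics/c1.png",np.vstack([a,b]))
```

```text
(no output)
```

View pics/c1.png

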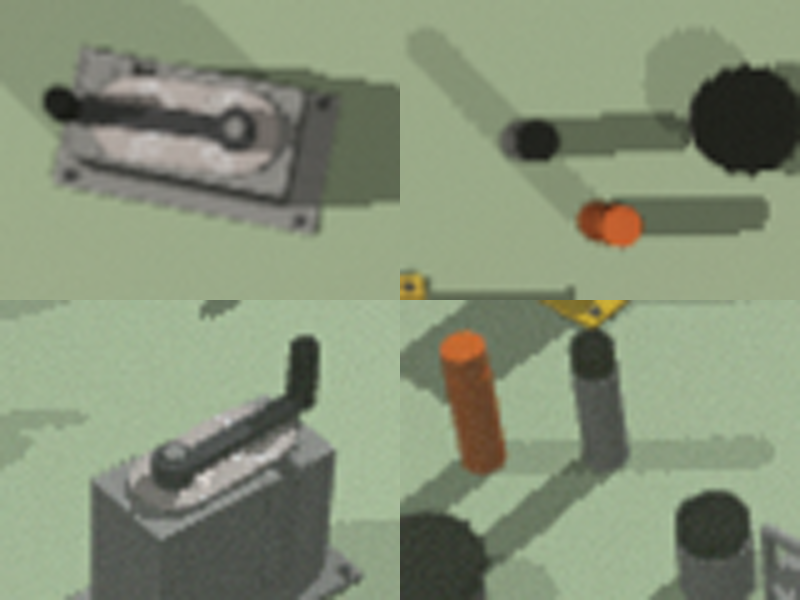

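Crop confirms the choice: a slim grey tube with black cap at top (378,238) and scene (258,228), the orange one beside it. Keeper knob top is at top (270,188) / scene (371,178), hub at (305,194) / (344,200). The lever is slightly ajar.

Run:
```python
from h import *
_,t=load("top0"); _,s=load("scene0")
f=lambda x,y,ox,oy:((x+.5)/5-.5+ox,(y+.5)/5-.5+oy)
T=lambda x,y:f(x,y,258,168)
for n,a,b in [("knobtop",T(61,102),f(304,42,310,170)),("hubtop",T(236,128),f(170,152,310,170)),("tubetop",f(141,140,350,210),f(192,38,220,220))]:
    x,r=tri((t,a),(s,b)); print(n,x.round(4),np.round(r,4))
print("jar",onz(t,(381.5,200),.052).round(3),"tin",onz(t,(419,233),.04).round(3),"orange",onz(t,f(222,226,350,210),.09).round(3))
c=[onz(t,T(*p),.006)[:2] for p in[(82,47),(340,95),(318,235),(57,187)]]
c=np.array(c);print(c.round(4),c.mean(0))
for i in range(4):
    d=c[(i+1)%4]-c[i];print(np.linalg.norm(d).round(4),np.arctan2(d[1],d[0]).round(3))
```

```text
knobtop [0.6169 0.137  0.1546] [0.0015 0.0015]
hubtop [0.6035 0.0383 0.1275] [0.0003 0.0003]
tubetop [ 0.4769 -0.1733  0.0928] [0.0014 0.0014]
jar [ 0.59  -0.193  0.052] tin [ 0.49  -0.309  0.04 ] orange [ 0.425 -0.222  0.09 ]
[[ 0.6693  0.1419]
 [ 0.6379 -0.0227]
 [ 0.5488 -0.0085]
 [ 0.5797  0.1571]] [0.60893231 0.06694346]
0.1675 -1.76
0.0902 2.983
0.1684 1.387
0.0909 -0.169
```

```bash
python3 -m handwheel '[[3.98,-3.72,0,-0.1225,0.5],[3.98,-3.72,0,-0.1225,0.5],[3.98,-3.72,0,-0.1225,0.5],[3.98,-3.72,0,-0.1225,0.5],[3.98,-3.72,0,-0.1225,0.5],[3.98,-3.72,0,-0.1225,0.5],[3.98,-3.72,0,-0.1225,0.5],[3.98,-3.72,0,-0.1225,0.5],[3.98,-3.72,0,-0.1225,0.5],[3.98,-3.72,0,-0.1225,0.5]]' 15
python3 -m handwheel '[[3.98,-3.72,0,-0.1225,0.5],[3.98,-3.72,0,-0.1225,0.5],[0,0,0,0,0.5],[0,0,0,0,0.5]]'
python3 - <<'E'
from h import *
im,c=snap("wrist","w1")
S=readout.read_state();print(S["t"],S["tool_pos"],S["orientation"],S["opening"])
for n,X in dict(knob=[.6169,.137,.155],hub=[.6035,.0383,.129],well=[.6146,.0973,.105]).items(): print(n,proj(c,X).round(1))
E
```

```text
t: 1.4
tool_pos: [0.5392, 0.21, 0.4045]
orientation: [-2.101, -2.336, 0.0]
force: [0.8, 0.8, 0.3]
opening: 0.0466
gripper_force: 0.0
t: 1.9
tool_pos: [0.6176, 0.137, 0.4041]
orientation: [-2.365, -2.066, 0.001]
force: [-1.0, -0.1, 0.7]
opening: 0.0462
gripper_force: 0.0
1.95 [0.61725203 0.13762476 0.40442627] [-2.36430398e+00 -2.06752827e+00  7.68424522e-04] 0.0461941450687495
knob [[318.1 211.9]]
hub [[318.1 302.6]]
well [[321.3 233.9]]
```

View pics/w1.png

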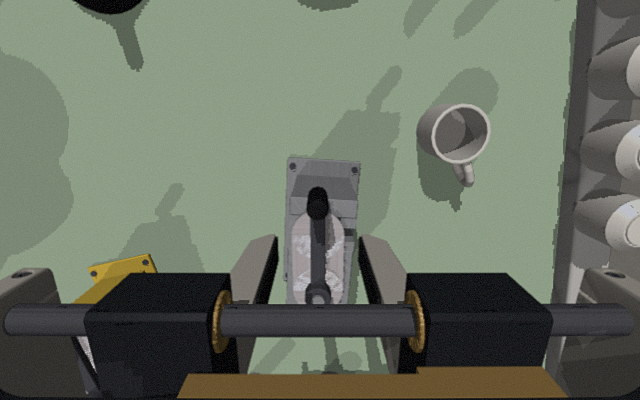

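The wrist view shows the knob at (318,205) and the hub at (318,295), as predicted to within a few pixels, and centred between the fingers. Descend and grip the knob.

```bash
python3 -m handwheel '[[0,0,-4.6,0,0.5],[0,0,-4.6,0,0.5],[0,0,0,0,0.5],[0,0,0,0,1],[0,0,0,0,1],[0,0,0,0,1],[0,0,0,0,1]]' 12
python3 - <<'E'
from h import *
S=readout.read_state();p=S["tool_pos"][:2];print(S)
c=np.array([.6035,.0383]);r=.1
for N in (10,):
  a=np.linspace(1.436,2.975,N+1);P=np.c_[np.cos(a),np.sin(a)]*r*100
  print(np.diff(P,axis=0).round(2).tolist(),(a[1]-a[0]).round(4))
E
```

```text
t: 2.82
tool_pos: [0.6182, 0.1372, 0.3145]
orientation: [2.365, 2.066, 0.003]
force: [-0.9, 1.0, 5.5]
opening: 0.0178
gripper_force: 12.0
{'t': 2.825, 'q': array([1.37299924e-01, 2.73558323e-01, 1.49223488e+00, 2.52755121e-04,
       1.37333519e+00, 2.72211911e-01]), 'dq': array([-0.00063702,  0.0021165 , -0.00033424,  0.00112083,  0.00121492,
        0.00189953]), 'joint_torque': array([-6.13850858e-01, -5.80569720e+01, -4.49314070e+01, -2.80698761e-01,
       -4.31376435e-01, -1.04495109e-02]), 'tool_pos': array([0.61820962, 0.13715184, 0.31445758]), 'orientation': array([2.36531265, 2.0658409 , 0.00344882]), 'force': array([-0.86316087,  0.9742396 ,  5.4565475 ]), 'wrist_torque': array([0.08914491, 0.29685867, 0.03764114]), 'gripper_force': 12.003736048936844, 'opening': 0.01778607182422253}
[[-1.53, 0.09], [-1.53, -0.15], [-1.49, -0.38], [-1.41, -0.6], [-1.3, -0.81], [-1.16, -1.0], [-1.0, -1.17], [-0.81, -1.31], [-0.6, -1.42], [-0.37, -1.49]] 0.1539
```

```bash
python3 -m handwheel '[[-1.53,0.09,0.2,0.154,1],[-1.53,-0.15,0,0.154,1],[-1.49,-0.38,0,0.154,1],[-1.41,-0.6,0,0.154,1],[-1.3,-0.81,0,0.154,1]]'
python3 -m handwheel '[[-1.16,-1.0,0,0.154,1],[-1.0,-1.17,0,0.154,1],[-0.81,-1.31,0,0.154,1],[-0.6,-1.42,0,0.154,1],[-0.37,-1.49,0,0.154,1],[0,0,0,0,1],[0,0,0,0,1]]'
python3 - <<'E'
from h import *
S=readout.read_state();p=S["tool_pos"][:2]-[.6035,.0383];print(np.hypot(*p),np.arctan2(p[1],p[0]),S["force"],S["opening"])
E
```

```text
t: 3.45
tool_pos: [0.5448, 0.1188, 0.3146]
orientation: [1.409, 2.808, 0.002]
force: [2.9, 0.7, -3.9]
opening: 0.0175
gripper_force: 12.0
t: 4.32
tool_pos: [0.5063, 0.0574, 0.3148]
orientation: [0.259, 3.128, 0.013]
force: [8.9, 20.8, -7.7]
opening: 0.0179
gripper_force: 12.0
0.099072824292808 2.9473521146008084 [ 8.86797374 20.80004515 -7.67066068] 0.017868357349572875
```

The lever is hard against the open stop (21 N reaction, 2.947 − 1.38 ≈ 1.57). Release, lift, and look at the well.

```bash
python3 -m handwheel '[[0,0,0,0,0.4],[0,0,0,0,0.4],[0,0,4.5,0,0.4],[0,0,4.5,0,0.4],[4.6,1.3,0,0,0.4],[4.6,1.3,0,0,0.4],[4.6,1.3,0,0,0.4],[0,0,0,0,0.4],[0,0,0,0,0.4]]'
python3 - <<'E'
from h import *
im,c=snap("wrist","w2"); snap("top","top2"); snap("scene","scene2")
for n,X in dict(knob=[.505,.057,.155],hub=[.6035,.0383,.129],well=[.6146,.0973,.105]).items(): print(n,proj(c,X).round(1))
u,v=proj(c,[.6146,.0973,.105])[0].astype(int); x0=max(u-100,0);y0=max(v-75,0)
cv2.imwrite("pics/w2c.png",cv2.resize(im[y0:y0+150,x0:x0+200],None,fx=4,fy=4,interpolation=cv2.INTER_CUBIC));print(x0,y0)
E
```

```text
t: 5.45
tool_pos: [0.6435, 0.0933, 0.4044]
orientation: [-0.26, -3.13, 0.001]
force: [0.0, -0.1, 0.2]
opening: 0.0557
gripper_force: 0.0
knob [[230.6  26. ]]
hub [[245.9 168.6]]
well [[318.5 164.7]]
218 89
```

View pics/w2c.png

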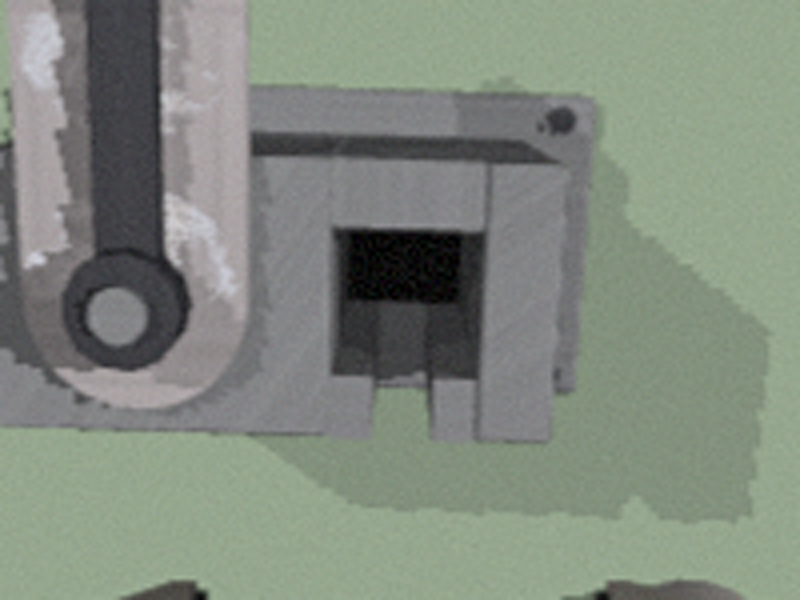

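The well is bare with the lever out of the way: mouth corners in the crop at (335,230), (485,230), (477,377), (332,377), hub top at (120,315). I'll shift for a second view and triangulate.

```bash
python3 -m handwheel '[[2,-5,0,0,0.4],[0,0,0,0,0.4],[0,0,0,0,0.4]]'
python3 - <<'E'
from h import *
im,c=load("w2"); im3,c3=snap("wrist","w3")
g=lambda i:cv2.cvtColor(i,cv2.COLOR_BGR2GRAY)
P=np.array([(335,230),(485,230),(477,377),(332,377)],float); P=(P+.5)/4-.5+[218,89]
cr=(cv2.TERM_CRITERIA_EPS+cv2.TERM_CRITERIA_COUNT,50,.01)
sp=lambda i,p:cv2.cornerSubPix(g(i),p.astype(np.float32).reshape(-1,1,2),(3,3),(-1,-1),cr).reshape(-1,2)
A=sp(im,P); W=np.array([onz(c,p,.105) for p in A]); B0=proj(c3,W); B=sp(im3,B0)
print((A-P).round(1).tolist(),(B-B0).round(1).tolist())
X=np.array([tri((c,a),(c3,b))[0] for a,b in zip(A,B)]);print(X.round(4),"mean",X.mean(0).round(4),"plane",W.mean(0).round(4))
for Y in(W,X):
  d=np.roll(Y,-1,0)-Y;print(np.linalg.norm(d[:,:2],axis=1).round(4),np.arctan2(d[:,1],d[:,0]).round(3))
S=readout.read_state();p=S["tool_pos"];print(p,S["orientation"])
E
```

```text
t: 5.98
tool_pos: [0.6632, 0.0433, 0.4056]
orientation: [0.262, 3.13, 0.001]
force: [-0.1, 0.6, 0.4]
opening: 0.0559
gripper_force: 0.0
[[-0.8, -0.6], [0.2, 0.1], [0.4, 0.8], [-0.3, -0.6]] [[-0.3, -0.0], [-0.2, 0.5], [-0.2, -0.1], [-0.8, 0.2]]
[[0.5951 0.0843 0.104 ]
 [0.6017 0.1182 0.1031]
 [0.6348 0.1114 0.1046]
 [0.6286 0.0778 0.1014]] mean [0.615  0.0979 0.1033] plane [0.6147 0.098  0.105 ]
[0.0342 0.0341 0.0339 0.0335] [ 1.387 -0.195 -1.774  2.953]
[0.0345 0.0338 0.0342 0.0342] [ 1.378 -0.202 -1.751  2.949]
[0.66321288 0.04387916 0.40548739] [2.60346099e-01 3.12999597e+00 6.89027156e-04]
```

Well mouth centre is (0.615, 0.098), height 0.103–0.105, sides 34 mm, as described. Next, put the wrist camera straight above the tube.

```bash
python3 -m handwheel '[[-2.14,-4.58,0,0,0.4],[-2.14,-4.58,0,0,0.4],[-2.14,-4.58,0,0,0.4],[-2.14,-4.58,0,0,0.4],[-2.14,-4.58,0,0,0.4],[0,0,0,0,0.4],[0,0,0,0,0.4]]'
cat > cap.py <<'E'
from h import *
def cap(im,c,X):
    u=proj(c,X)[0]; m=(im.max(2)<60).astype(np.uint8); n,l,s,ce=cv2.connectedComponentsWithStats(m)
    i=min((k for k in range(1,n) if s[k,4]>150),key=lambda k:np.hypot(*(ce[k]-u))); return ce[i],s[i],u
E
python3 - <<'E'
from cap import *
im,c=snap("wrist","w4"); print(cap(im,c,[.4769,-.1733,.09]), np.array(c["pose"])[:3,3])
u=proj(c,[.4769,-.1733,.09])[0].astype(int);y0=max(u[1]-100,0);x0=max(u[0]-133,0)
cv2.imwrite("pics/w4c.png",cv2.resize(im[y0:y0+200,x0:x0+266],None,fx=2.5,fy=2.5));print(x0,y0)
p=cap(im,c,[.4769,-.1733,.09])[0];print(onz(c,p,.09))
E
```

```text
t: 6.9
tool_pos: [0.5568, -0.1845, 0.4051]
orientation: [0.26, 3.13, 0.001]
force: [-0.2, 0.8, 0.0]
opening: 0.0559
gripper_force: 0.0
(array([315.43454545, 102.50181818]), array([303,  89,  26,  28, 550], dtype=int32), array([316.71548932, 104.63175143])) [ 0.47736313 -0.17222191  0.38422134]
183 4
[ 0.4748963  -0.17413186  0.09      ]
```

View pics/w4c.png

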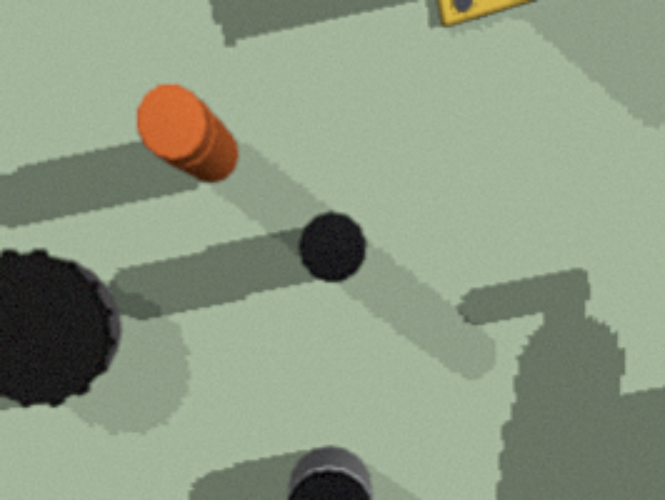

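The crop shows the slim black-capped tube at (332,247) and the orange look-alike at (175,125), 70 mm away, so the fingers have room along y. Approach and grasp.

```bash
python3 -m handwheel '[[-4.06,0.53,0,0,0.4],[-4.06,0.53,0,0,0.4],[0,0,-5,0,0.4],[0,0,-5,0,0.4],[0,0,-3,0,0.4],[0,0,-2.5,0,0.4],[0,0,0,0,0.4]]' 
python3 -m handwheel '[[0,0,0,0,1],[0,0,0,0,1],[0,0,0,0,1],[0,0,0,0,1]]' 20
```

```text
t: 7.82
tool_pos: [0.475, -0.173, 0.2476]
orientation: [-0.256, -3.127, -0.003]
force: [0.5, 0.5, -1.1]
opening: 0.0558
gripper_force: 0.0
t: 8.32
tool_pos: [0.4759, -0.1749, 0.2505]
orientation: [0.26, 3.129, -0.0]
force: [0.0, 1.4, 2.7]
opening: 0.025
gripper_force: 19.9
```

```bash
python3 -m handwheel '[[0,0,5,0,1],[0,0,5,0,1],[0,0,5,0,1],[2.31,4.55,0,-0.005,1],[2.31,4.55,0,-0.005,1],[2.31,4.55,0,-0.005,1],[2.31,4.55,0,-0.005,1],[2.31,4.55,0,-0.005,1],[2.31,4.55,0,-0.005,1],[0,0,0,0,1]]'
python3 -m handwheel '[[0,0,0,0,1],[0,0,0,0,1]]'
python3 - <<'E'
from h import *
im,c=snap("wrist","w5");s,_=snap("scene","s5");t,tc=snap("top","t5")
k=lambda i,x,y:cv2.resize(i[y:y+100,x:x+133],(400,300),interpolation=cv2.INTER_CUBIC)
u=proj(_,[.615,.098,.15])[0].astype(int);w=proj(c,[.615,.098,.2])[0].astype(int);print(u,w)
cv2.imwrite("pics/c5.png",np.vstack([np.hstack([k(s,u[0]-66,u[1]-50),k(t,230,140)]),cv2.resize(im[100:325,120:520],(800,450))[:300]]))
S=readout.read_state();print(S["tool_pos"],S["orientation"],S["opening"])
E
```

```text
t: 9.57
tool_pos: [0.6147, 0.1013, 0.3989]
orientation: [-0.301, -3.126, -0.001]
force: [-0.3, -0.5, -0.9]
opening: 0.0254
gripper_force: 19.9
t: 9.82
tool_pos: [0.6139, 0.0971, 0.3998]
orientation: [-0.309, -3.126, 0.001]
force: [-0.1, -0.0, -1.8]
opening: 0.0255
gripper_force: 19.9
[360 185] [321 241]
[0.61396651 0.09720411 0.40003259] [ 3.09199731e-01  3.12600637e+00 -4.23830745e-05] 0.02526745549368132
```

View pics/c5.png

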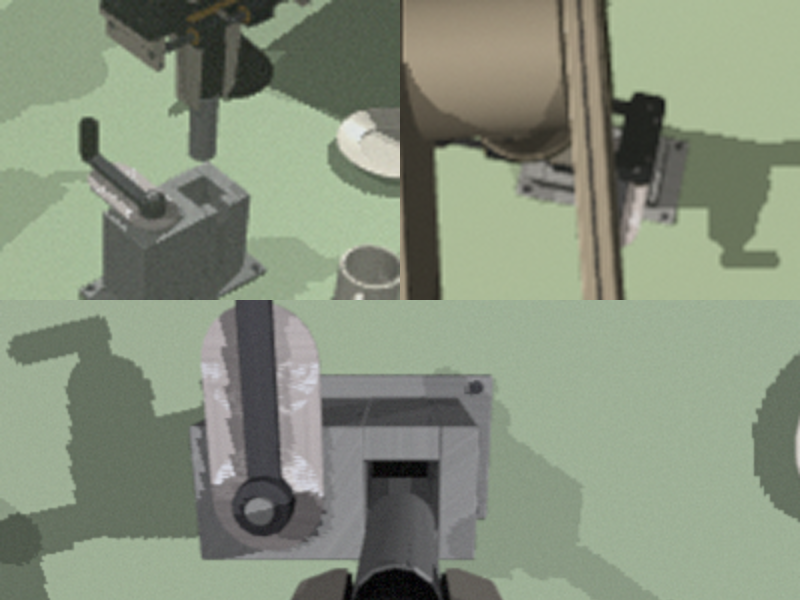

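The tube hangs upright above the well (scene crop), and the wrist strip shows its bottom's far rim at about (403,492), sides at x ≈ 365 and 438. Comparing that with the expected rim of a tube on the tool axis gives any offset.

Run:
```python
from h import *
im,c=load("w5"); a=np.linspace(0,2*np.pi,90)
for z,r in((.149,.013),(.239,.0125)):
  p=proj(c,np.c_[.614+r*np.cos(a),.0972+r*np.sin(a),0*a+z]); q=(p-[120,100])*2
  print(z,"pred strip cols",q[:,0].min().round(1),q[:,0].max().round(1),"row min",(q[:,1].min()+300).round(1), "px/mm strip",((q[:,0].max()-q[:,0].min())/2/r/1000).round(2))
g=cv2.cvtColor(im,cv2.COLOR_BGR2GRAY).astype(int)
for r in(198,204,210,216): print(r,g[r,292:350].tolist())
print(g[180:215,321].tolist())
```

```text
0.149 pred strip cols 365.9 432.7 row min 493.8 px/mm strip 2.57
0.239 pred strip cols 351.2 450.6 row min 598.8 px/mm strip 3.98
198 [137, 142, 141, 140, 139, 136, 134, 143, 142, 135, 110, 72, 47, 46, 53, 54, 59, 53, 53, 64, 68, 67, 63, 67, 67, 69, 71, 71, 73, 73, 79, 82, 79, 80, 88, 89, 82, 67, 53, 51, 55, 54, 52, 52, 56, 62, 50, 88, 131, 142, 139, 136, 137, 135, 138, 138, 141, 138]
204 [141, 140, 136, 143, 140, 141, 149, 145, 143, 134, 113, 90, 58, 56, 58, 63, 60, 72, 60, 62, 69, 65, 64, 67, 70, 71, 70, 75, 76, 77, 79, 80, 83, 84, 85, 88, 94, 90, 95, 93, 95, 98, 86, 75, 60, 55, 51, 93, 135, 147, 141, 132, 138, 135, 141, 143, 140, 141]
210 [143, 142, 145, 143, 144, 138, 137, 139, 141, 139, 116, 73, 59, 67, 63, 63, 65, 60, 56, 62, 58, 65, 64, 67, 69, 74, 78, 72, 76, 78, 82, 80, 79, 86, 84, 88, 96, 95, 94, 92, 94, 96, 96, 103, 98, 72, 60, 93, 132, 142, 141, 138, 142, 139, 143, 142, 141, 130]
216 [140, 138, 142, 135, 134, 139, 140, 142, 145, 143, 104, 61, 65, 63, 68, 60, 71, 64, 63, 67, 62, 70, 68, 69, 70, 70, 74, 76, 77, 81, 82, 80, 84, 82, 87, 89, 94, 93, 92, 95, 94, 97, 100, 99, 105, 111, 105, 109, 130, 141, 136, 137, 136, 130, 121, 115, 122, 123]
[57, 17, 4, 23, 20, 25, 19, 13, 26, 65, 73, 68, 74, 71, 75, 74, 70, 78, 73, 73, 79, 77, 73, 78, 77, 83, 79, 77, 80, 77, 78, 77, 78, 81, 80]
```

Predicted and seen edges agree within 1 mm, so the tube is on the tool axis. Lower into the well.

```bash
python3 -m handwheel '[[0.08,0.08,-3,0,1],[0,0,-1.5,0,1],[0,0,-1.5,0,1],[0,0,0,0,1],[0,0,0,0,1]]'
python3 -m handwheel '[[0,0,-1.5,0,1],[0,0,-1.5,0,1],[0,0,-1.2,0,1],[0,0,0,0,1],[0,0,0,0,1]]'
```

```text
t: 10.6
tool_pos: [0.6152, 0.099, 0.3405]
orientation: [0.307, 3.126, 0.0]
force: [-0.0, -0.2, -0.5]
opening: 0.0249
gripper_force: 19.9
t: 11.22
tool_pos: [0.6151, 0.099, 0.2979]
orientation: [0.307, 3.126, 0.0]
force: [0.5, 0.2, 0.6]
opening: 0.0255
gripper_force: 19.9
```

```bash
python3 -m handwheel '[[0,0,0,0,0.6],[0,0,0,0,0.6],[0,0,0,0,0.6],[0,0,0,0,0.6],[0,0,5,0,0.6],[0,0,5,0,0.6],[3,0,0.4,0,0.6],[3,0,0,0,0.6],[0,0,0,0,0.6]]'
python3 - <<'E'
from h import *
im,c=snap("wrist","w6");s,sc=snap("scene","s6")
print(proj(c,[.615,.098,.098]),proj(sc,[.615,.098,.105]))
u=proj(c,[.615,.098,.1])[0].astype(int);u2=proj(sc,[.615,.098,.1])[0].astype(int)
k=lambda i,x,y:cv2.resize(i[y:y+100,x:x+100],(400,400),interpolation=cv2.INTER_CUBIC)
cv2.imwrite("pics/c6.png",np.hstack([k(im,u[0]-50,max(u[1]-50,0)),k(s,u2[0]-50,u2[1]-50)]))
E
```

```text
t: 12.35
tool_pos: [0.676, 0.0988, 0.4008]
orientation: [-0.308, -3.126, 0.0]
force: [-0.2, 0.3, -0.0]
opening: 0.0372
gripper_force: 0.0
[[305.01790789 129.83008162]] [[359.98440454 197.65953836]]
```

View pics/c6.png

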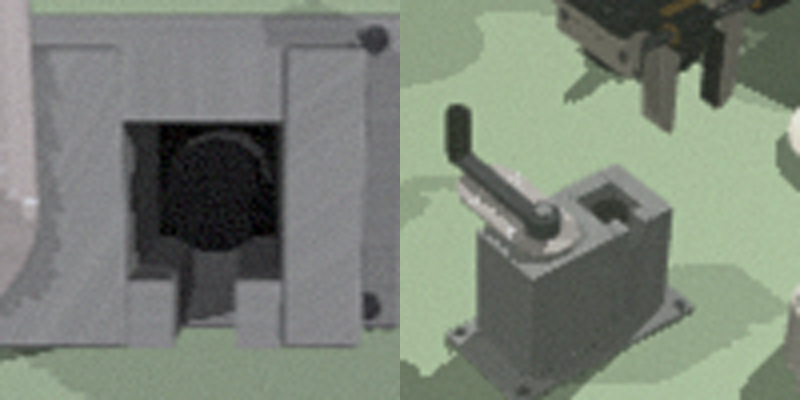

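The wrist crop shows the cap centred in the well, clearly below the top face: 27.5 px wide against 28.7 px expected for a seated tube and more if it stuck up. The scene crop shows nothing protruding. Go back to the knob.

```bash
python3 -m handwheel '[[-5.66,-1.38,0,0,0.5],[-5.66,-1.38,0,0,0.5],[-5.66,-1.38,0,0,0.5],[0,0,-4,0,0.5],[0,0,-4.6,0,0.5],[0,0,0,0,0.5],[0,0,0,0,1],[0,0,0,0,1],[0,0,0,0,1],[0,0,0,0,1]]' 12
python3 - <<'E'
from h import *
S=readout.read_state();p=S["tool_pos"];print(p,S["force"],S["opening"])
c=np.array([.6035,.0383]);d=p[:2]-c;print(np.hypot(*d),np.arctan2(d[1],d[0]))
a=np.linspace(2.95,1.36,11);P=np.c_[np.cos(a),np.sin(a)]*10
print(np.diff(P,axis=0).round(2).tolist(),a[1]-a[0])
E
```

```text
t: 13.7
tool_pos: [0.506, 0.0587, 0.3173]
orientation: [0.306, 3.124, 0.005]
force: [2.4, 9.2, 2.4]
opening: 0.0176
gripper_force: 12.0
[0.50596752 0.05868248 0.31729117] [2.40732614 9.16909974 2.42964175] 0.01760395196357673
0.09963950240964693 2.935576191548779
[[0.43, 1.53], [0.66, 1.44], [0.88, 1.32], [1.08, 1.16], [1.25, 0.98], [1.39, 0.77], [1.49, 0.54], [1.56, 0.29], [1.59, 0.04], [1.57, -0.21]] -0.1589999999999998
```

```bash
python3 -m handwheel '[[0.43,1.53,0,-0.159,1],[0.66,1.44,0,-0.159,1],[0.88,1.32,0,-0.159,1],[1.08,1.16,0,-0.159,1],[1.25,0.98,0,-0.159,1]]'
python3 -m handwheel '[[1.39,0.77,0,-0.159,1],[1.49,0.54,0,-0.159,1],[1.56,0.29,0,-0.159,1],[1.59,0.04,0,-0.159,1],[1.57,-0.21,0,-0.159,1],[0,0,0,0,1],[0,0,0,0,1]]'
python3 - <<'E'
from h import *
S=readout.read_state();p=S["tool_pos"][:2]-[.6035,.0383];print(np.hypot(*p),np.arctan2(p[1],p[0]),S["force"],S["opening"])
E
```

```text
t: 14.32
tool_pos: [0.5489, 0.1225, 0.3173]
orientation: [1.5, 2.759, 0.002]
force: [-0.8, -2.5, 5.5]
opening: 0.0177
gripper_force: 12.0
t: 15.2
tool_pos: [0.6237, 0.1368, 0.3168]
orientation: [-2.445, -1.969, 0.002]
force: [-9.3, 1.6, 8.0]
opening: 0.0174
gripper_force: 12.0
0.1005697042075709 1.368402501903465 [-9.28864505  1.63854259  8.0356809 ] 0.01744001830214354
```

Reaction is 9 N at the closed end. Press 3 mm further to confirm the stop.

```bash
python3 -m handwheel '[[0.3,-0.06,0,0,1],[0,0,0,0,1],[0,0,0,0,1]]'
python3 -m handwheel '[[-0.3,0.06,0,0,1],[0,0,0,0,0.5],[0,0,0,0,0.5],[0,0,0,0,0.5],[0,0,5,0,0.5],[0,0,5,0,0.5],[-4,4,0,0,0.5],[-4,4,0,0,0.5],[-4,4,0,0,0.5],[0,0,0,0,0.5]]'
python3 - <<'E'
from h import *
s,sc=snap("scene","s7");t,tc=snap("top","t7")
k=lambda i,x,y,w:cv2.resize(i[y:y+w,x:x+w],(400,400),interpolation=cv2.INTER_CUBIC)
cv2.imwrite("pics/c7.png",np.hstack([k(t,258,150,80),k(s,210,140,160)]))
E
```

```text
t: 15.58
tool_pos: [0.625, 0.1368, 0.3166]
orientation: [-2.441, -1.968, 0.008]
force: [-21.8, 3.4, 15.8]
opening: 0.0179
gripper_force: 12.0
t: 16.82
tool_pos: [0.502, 0.2586, 0.4161]
orientation: [-2.442, -1.975, -0.001]
force: [0.6, -1.5, 0.2]
opening: 0.0467
gripper_force: 0.0
```

View pics/c7.png

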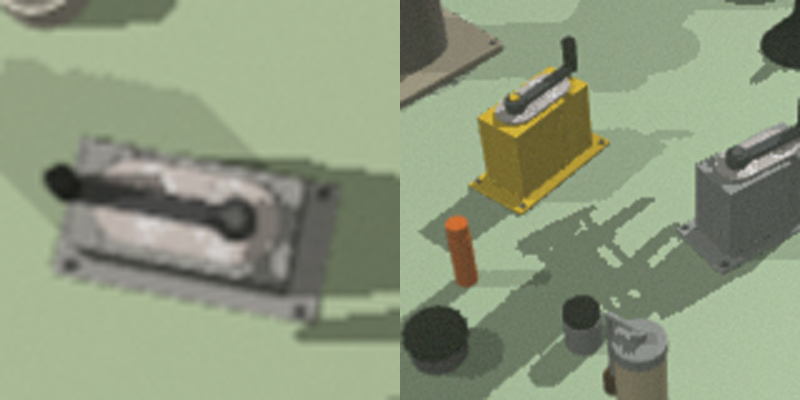

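The top crop shows the lever along the keeper's long axis (knob (62,183), hub (237,218)), 0.05 rad further round than at the start, and the 22 N reaction confirms the closed stop. The bystanders in the crops (orange tube, jar, tin, grinder, yellow keeper) are where they stood. Hand in.

```bash
python3 -c "
from plant import job; print(job.close_job())"
```

```text
the job is handed in; nothing more can be done
None
```

The tube is standing cap up at the bottom of the keeper's well, the lever is back on its closed stop over it, nothing else was moved, and the job was handed in at about 17 s.

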